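Seat the charging pad on its locating pin

TASK

The round white charging pad is standing proud on its black base because its notch is not over the brass pin. Push the black post on the pad sideways with the fingertips to turn the pad until its notch meets the pin, then press the pad down until it is fully home on the base, and take the hand away. Never lift the pad, do not use heavy force on it, and leave the phone, eraser, highlighter and ink bottle where they are.

Things in the scene. Friction and masses are not known exactly. Their poses are not given: they have to be found in the camera images.
- base_middle (a point): Middle of the upper face of the charger base, on the axis about which the pad turns. The base is a black round plate fixed to the desk, 160 mm in diameter and 14 mm high, its upper face 14 mm above the desk. It lies anywhere round its own axis.
- pin_top (a point): Middle of the top of the upright brass locating pin that is fixed to the base: 10 mm in diameter, 62 mm from the base's axis, its top 25 mm above the desk. Half of it shows beyond the pad's edge; a flat brass mark, 8 mm wide, on the base points outward from it.
- pad_middle (a point): Middle of the upper face of the charging pad, on the same axis: a white disc 124 mm in diameter and 14 mm thick. Standing proud, its underside is 26 mm and its upper face 40 mm above the desk, so that it turns freely over the pin; home, its upper face is 29 mm above the desk.
- notch (a point): Middle of the mouth of the one notch in the pad's edge, level with the pad's upper face and 62 mm from the axis. The notch is 16 mm wide at the edge, 12 mm deep inward, and goes through the whole thickness; it has about 3 mm of room for the pin on either side (0.05 rad of turn).
- post_top (a point): Middle of the top of the black post (watch rest) that stands on the pad and turns with it: an upright cylinder 22 mm in diameter and 18 mm high above the pad's upper face, 40 mm from the axis, on the side straight opposite the notch. Push it sideways, along its circle, to turn the pad.
- pad_turn (a joint): Turn of the pad about its upright axis, in rad, growing anticlockwise seen from above; the notch is straight over the pin at 0 and at every whole turn (6.283). It can be turned either way as far as needed, has a little friction (about 2 N at the post) and stays where it is left.
- charge_pad (a joint): How far the pad has been pressed down, in m: 0 standing proud as found, 0.011 fully home, negative if lifted. A push fit: it takes about 4 to 8 N downward all the way, stays at any height where it is left, and may be pressed anywhere on its upper face, best at the middle. With the notch off the pin it stops on the pin after about 1 mm.
- phone: Black-faced mobile phone lying on the desk, 148 x 72 x 9 mm, origin at the middle of its underside; to be left alone.
- eraser: White eraser in a blue sleeve, 58 x 23 x 12 mm, origin at the middle of its underside; to be left alone.
- highlighter: Yellow and black highlighter lying on the desk, 117 x 15 x 16 mm, origin at the middle of its underside; to be left alone.
- ink_bottle: Dark blue square ink bottle with a black cap, 54 x 54 x 62 mm, origin at the middle of its underside; to be left alone.
Mind the look-alikes: they are no part of the job. What is shaped like the part that bears base_middle but green is not meant.

How it is judged:
At the end, for the whole second after the job is handed in: The pad is pressed down to within 2 mm of fully home (joint charge_pad above 0.009 m), its notch within 6 mm of the pin seen from above, and it is at rest (value of joint charge_pad above 0.009 m and horizontal distance between notch and pin_top below 0.006 m and velocity of joint charge_pad below 0.01 m/s and velocity of joint pad_turn between -0.1 and 0.1 rad/s); the robot touches nothing.
It fails at once if the pad is lifted more than 4 mm off its place (value of joint charge_pad below -0.004 m).
It fails at once if the pad is pressed or squeezed with more than 60 N (contact force between the fingers and charge_pad above 60 N).
It fails at once if the phone, eraser, highlighter or ink bottle is moved or lifted more than 30 mm (distance of any of phone, eraser, highlighter, ink_bottle from where it was at the start of the episode above 0.03 m).
It also fails if it takes over 45 s, if anything falls off the work surface, if the arm or the gripper's body presses on something with over 40 N, if the wrist force passes 120 N, or if a joint passes its speed limit or range.

ROBOT

A 6-joint arm with a two-finger parallel gripper is mounted at the origin on a cart in front of the work surface, level with it; the furniture and walls round the work are solid. World frame = base frame: x ahead of the robot, y to its left, z up, the work surface at z = 0. Lengths are in m, angles in rad, forces in N, time in s.
With the tool pointing down it reaches from about 0.275 to 0.85 m from the base axis. Payload 5.2 kg.
Tool frame: the origin (TCP) lies between the finger pads; the fingertips stand 25 mm ahead of it and the grasp point (between the pads) lies 6 mm ahead of it (env.tips_ahead is the distance from the TCP to the fingertips, in m); z points along the fingers, y is the direction in which the jaws open and shut (so a half turn about z gives the same grasp; the last joint's range is limited). The gripper opens to 85 mm and grips with 20 to 120 N. Pads are 22 mm wide; open, the fingers measure 114 mm over their backs; the gripper's body (76 mm by 85 mm) begins 54 mm behind the grasp point. The pads swing forward as they close: fully open they stand 13 mm farther back than shut.
Start: joints at [-1.307, 0.259, 1.535, -0, 1.348, -0.203], TCP at [0.248, -0.491, 0.256] pointing down, gripper open.
Joint ranges: [-3.14, 3.14], [-0.91, 2.08], [0.19, 2.58], [-1.22, 4.36], [0.22, 2.71], [-3.12, 3.12]. Speed limits (rad/s): [2.57, 2.57, 3.14, 3.14, 3.14, 3.14].

INTERFACE

Orientations are given as a rotation vector (axis times angle).
In Python, from bench import env, jaws, eyes, order, read_time_s, read_joint_pos, read_joint_velocities, read_tau, read_tool_pos, read_tcp_rot, read_ft_force, read_wrist_torque, read_finger_gap gives the robot as it stands. Calls block until the motion is done:
- env.reach(position, orientation): joint-space move of the TCP to a pose.
- env.move_l(position, rot=None, speed=0.15, until_force=None): straight line of the TCP; rot=None keeps the orientation; speed is the mean speed in m/s. With until_force (N) it stops when the force on the tool has changed by that much, and returns True; else False.
- env.move_joints(angles): joint-space move.
- jaws.release() and jaws.gripper_close(f_grip=None): open the fingers fully, or close them until they stop; f_grip is the grip in N (None keeps the last).
- env.dwell(seconds).
- env.inverse_kinematics(position, orientation): joint angles nearest the present ones, or None.
- eyes.snapshot(name): name is "side" or "top"; returns a dict with "color" (480x640x3 uint8, blue, green, red), "intrinsics" (3x3 intrinsics, pixels), "pose" (4x4, takes a point from camera to world coordinates). Camera axes: x right, y up, looking along -z (the intrinsics and any distortion apply to the point x, -y, -z); pixel columns grow to the right and rows downward; lengths in m; the calibration is good to about 2 mm. A picture is of the moment at which its call begins. There is no depth.
A pose or a line that the arm cannot do raises env.Unreachable and nothing moves.
- order.finish_job(): hands the job in, once; it reports no verdict.
Readings, each from a call of its own:
- read_time_s(): time.
- read_joint_pos(): joint angles.
- read_joint_velocities(): joint speeds.
- read_tau(): joint torques, N m.
- read_tool_pos(): TCP position.
- read_tcp_rot(): TCP orientation.
- read_ft_force(): force on the tool from outside, world axes, zero at the start.
- read_wrist_torque(): the same for the moment, N m.
- read_finger_gap(): opening from 0.0 (shut) to 1.0 (fully open).
Only numpy, scipy, OpenCV 4.12 (cv2) and the standard library are available. Lean on these libraries where they do the work, as an engineer would, in place of code of your own. Each camera call takes 0.05 s, during which the arm holds its last target.

## Working session

There is one attempt and no reset: what is moved stays moved. The work goes in short steps, each a Python script; the robot and the scene stay as the last script left them, time stands still between calls to the robot, and variables do not carry over. Pictures are saved under pics/ and viewed, and the job is handed in when it is done.

```bash
mkdir -p pics; ls
python3 - <<'E'
from bench import *
import cv2
for n in("top","side"):
    s=eyes.snapshot(n); cv2.imwrite(f"pics/{n}0.png",s["color"]); print(n,s["intrinsics"].tolist(),s["pose"].round(4).tolist(),[k for k in s])
print(read_time_s(),read_tcp_rot(),env.tips_ahead)
E
```

```text
pics
top [[451.12161700870763, 0.0, 313.9403083689427], [0.0, 451.12161700870763, 242.08022997989033], [0.0, 0.0, 1.0]] [[-0.0176, 0.9932, -0.1154, 0.4248], [-0.9998, -0.0179, -0.002, -0.0404], [-0.004, 0.1153, 0.9933, 0.8971], [0.0, 0.0, 0.0, 1.0]] ['color', 'intrinsics', 'pose']
side [[540.140818525962, 0.0, 312.7603477971438], [0.0, 540.140818525962, 233.31056665583844], [0.0, 0.0, 1.0]] [[-0.9428, 0.142, -0.3015, 0.2004], [-0.3333, -0.3955, 0.8559, 0.8551], [0.0023, 0.9074, 0.4202, 0.5114], [0.0, 0.0, 0.0, 1.0]] ['color', 'intrinsics', 'pose']
0.1 [-3.05486557e+00 -7.26262623e-01  8.85104020e-05] 0.025
```

View pics/top0.png

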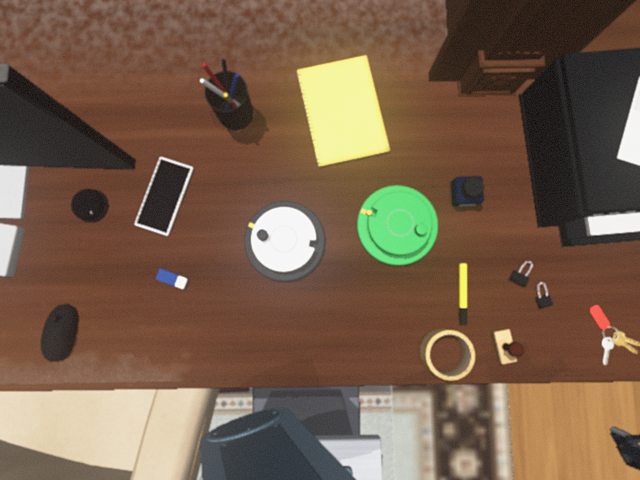

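View pics/side0.png

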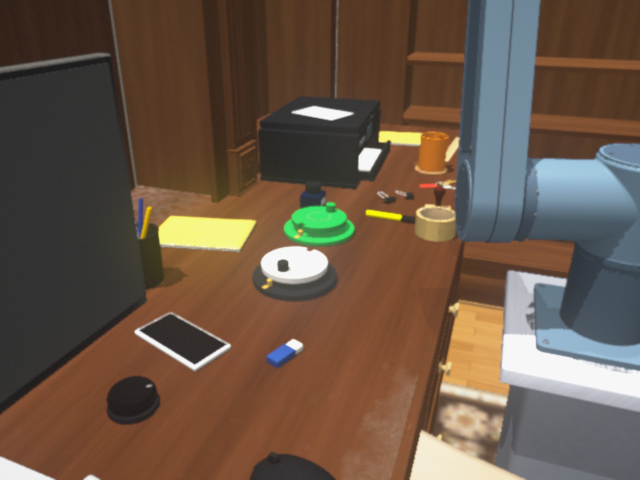

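The top view shows the black-based pad centred near (284,241), the brass pin/mark near (250,226), the post near (262,236) and the notch near (314,243). The post is almost on the pin's side, so it has to turn by roughly half a turn. Next I'll measure it.

```bash
cat > h.py <<'E'
from bench import *
import cv2, numpy as np
def ray(s,px,z):
    K=s["intrinsics"];T=s["pose"];px=np.atleast_2d(px).astype(float)
    d=np.c_[(px[:,0]-K[0,2])/K[0,0],-(px[:,1]-K[1,2])/K[1,1],-np.ones(len(px))]@T[:3,:3].T
    o=T[:3,3]; return o+d*((z-o[2])/d[:,2])[:,None]
def comps(m,amin):
    n,l,st,c=cv2.connectedComponentsWithStats(m.astype(np.uint8)); return [(st[i,4],c[i],l==i) for i in range(1,n) if st[i,4]>=amin]
def circ(P):
    A=np.c_[2*P[:,:2],np.ones(len(P))];x=np.linalg.lstsq(A,(P[:,:2]**2).sum(1),rcond=None)[0]
    return x[:2],np.sqrt(x[2]+x[:2]@x[:2])
def measure(s,roi,zt=.040):
    x0,y0,x1,y1=roi
    im=s["color"][y0:y1,x0:x1]; hsv=cv2.cvtColor(im,cv2.COLOR_BGR2HSV); o=np.array([x0,y0])
    w=max(comps((hsv[...,1]<60)&(hsv[...,2]>130),20),key=lambda t:t[0])
    c,_=cv2.findContours(w[2].astype(np.uint8),cv2.RETR_EXTERNAL,cv2.CHAIN_APPROX_NONE)
    c=max(c,key=len)[:,0]; P=ray(s,c+o,zt)
    keep=np.ones(len(P),bool)
    for _ in range(6):
        ctr,r=circ(P[keep]); keep=np.abs(np.linalg.norm(P[:,:2]-ctr,axis=1)-r)<.0025
    y=[(a,(p+o).round(1)) for a,p,_ in comps((hsv[...,0]>14)&(hsv[...,0]<34)&(hsv[...,1]>110)&(hsv[...,2]>100),4)]
    d=[(a,(p+o).round(1)) for a,p,_ in comps((hsv[...,2]<70)&(cv2.drawContours(np.zeros(w[2].shape,np.uint8),[cv2.convexHull(c)],0,1,-1)>0),10)]
    return ctr,r,y,d
E
python3 - <<'E'
from h import *
for n,roi in(("top",(238,195,332,286)),("side",(245,240,345,300))):
    s=eyes.snapshot(n); ctr,r,y,d=measure(s,roi); print(n,ctr,r)
    for a,p in y: print(" brass",a,p,ray(s,p,.014)[0],ray(s,p,.025)[0])
    for a,p in d: print(" dark",a,p,"z40",ray(s,p,.04)[0],"z58",ray(s,p,.058)[0])
    x0,y0,x1,y1=roi; cv2.imwrite(f"pics/{n}z.png",cv2.resize(s["color"][y0:y1,x0:x1],None,fx=6,fy=6,interpolation=cv2.INTER_CUBIC))
E
```

```text
top [0.532354  0.0201889] 0.0627563793077729
 brass 23 [250.3 224.6] [0.56448791 0.08679346 0.014     ] [0.56274764 0.08520903 0.025     ]
side [0.5278859 0.0322577] 0.07023058796051873
 brass 10 [245.9 242.1] [ 0.67570934 -0.06854962  0.014     ] [ 0.665197   -0.04812329  0.025     ]
 brass 12 [251.3 249.2] [ 0.65049189 -0.04188153  0.014     ] [ 0.64053725 -0.02204498  0.025     ]
 brass 5 [245.4 256.4] [ 0.64771595 -0.00855683  0.014     ] [0.6378227  0.01054272 0.025     ]
 brass 64 [267.2 283.6] [0.56277402 0.07582253 0.014     ] [0.55475932 0.09305597 0.025     ]
```

```bash
python3 -c "
import cv2,numpy as np
a=cv2.imread('pics/topz.png');b=cv2.imread('pics/sidez.png');print(a.shape,b.shape)
b=cv2.resize(b,None,fx=.66,fy=.66);a=cv2.resize(a,None,fx=.66,fy=.66)
c=np.zeros((max(a.shape[0],b.shape[0]),a.shape[1]+b.shape[1],3),np.uint8);c[:a.shape[0],:a.shape[1]]=a;c[:b.shape[0],a.shape[1]:]=b;cv2.imwrite('pics/z1.png',c)"
```

```text
(546, 564, 3) (360, 600, 3)
```

View pics/z1.png

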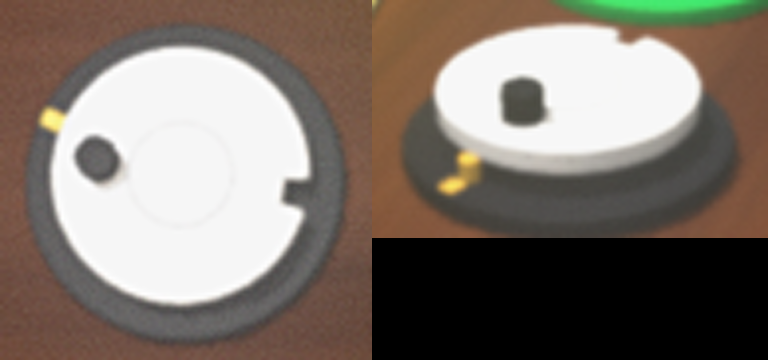

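The enlargement (left is top, right is side) shows the post, the notch and the brass mark with its pin clearly. In full-image pixels, the post top is about (262.5,235) in the top view, the notch mouth about (315.5,244) and the pin/mark about (250,225). In the side view the pin top is about (269,280).

```bash
sed -i 's/\[...,2\]<70/[...,2]<110/' h.py
python3 - <<'E'
from h import *
s=eyes.snapshot("top"); ctr,r,y,d=measure(s,(238,195,332,286)); print(ctr,r,y)
ang=lambda p:np.degrees(np.arctan2(p[1]-ctr[1],p[0]-ctr[0]))
for a,p in d:
    for z in(.04,.058): q=ray(s,p,z)[0];print(a,p,z,q,np.hypot(*(q[:2]-ctr)),ang(q))
for z in(.014,.025): 
    q=ray(s,y[0][1],z)[0];print("brass",q,np.hypot(*(q[:2]-ctr)),ang(q))
q=ray(s,[315.5,244],.04)[0];print("notch",q,ang(q))
# base circle
im=s["color"].astype(int); hsv=cv2.cvtColor(s["color"],cv2.COLOR_BGR2HSV)
m=((hsv[...,1]<70)); m[:, :238]=0;m[:,332:]=0;m[:195]=0;m[286:]=0
b=max(comps(m,50),key=lambda t:t[0]); c,_=cv2.findContours(b[2].astype(np.uint8),0,1); c=cv2.convexHull(max(c,key=len))[:,0]
print("base",circ(ray(s,c,.014)))
S=eyes.snapshot("side"); q=ray(S,[269.2,280.4],.025)[0]; print("side pin",q,ang(q),np.hypot(*(q[:2]-ctr)))
q=ray(S,[245+(522-372)/3.96,240+84/3.96],.058)[0]; print("side post",q,ang(q))
E
```

```text
[0.53235167 0.0202008 ] 0.0627288491977048 [(np.int32(22), array([250.4, 224.5]))]
75 [262.2 234.7] 0.04 [0.54037521 0.06024956 0.04      ] 0.04084458910939892 78.67109664437415
75 [262.2 234.7] 0.058 [0.53794753 0.05813568 0.058     ] 0.03834538766863304 81.6086895716185
34 [313.  243.2] 0.04 [ 0.52222286 -0.03684416  0.04      ] 0.057937208196806554 -100.06840655585088
34 [313.  243.2] 0.058 [ 0.52017641 -0.03691888  0.058     ] 0.05840286081739965 -102.03271650615572
brass [0.56468464 0.08659504 0.014     ] 0.07384860976832643 64.03463074728701
brass [0.56294192 0.08501308 0.025     ] 0.07166865701884988 64.73351650720608
notch [ 0.52059786 -0.04159595  0.04      ] -100.76908469121202
base (array([0.53087866, 0.01927489]), np.float64(0.08052244061974687))
side pin [0.55599926 0.08135811 0.025     ] 68.86009823194388 0.06557000646234476
side post [0.53650884 0.06217435 0.058     ] 84.3437233473367
```

```bash
cat >> h.py <<'E'
from scipy.spatial.transform import Rotation as R
C=np.array([.5315,.0197]); FL=0.
def rot(a): 
    c,s=np.cos(a),np.sin(a); return R.from_matrix(np.array([[c,s,0],[s,-c,0],[0,0,-1.]]).T.reshape(3,3).T if 0 else np.column_stack([[c,s,0],[s,-c,0],[0,0,-1]])).as_rotvec()
def pose(th,d,z,flip,way=1):
    t=np.radians(th); u=np.array([np.cos(t),np.sin(t)]); v=way*np.array([-u[1],u[0]])
    p=C+.040*u-d*v; return [p[0],p[1],z],rot(np.arctan2(v[1],v[0])+flip*np.pi)
E
python3 - <<'E'
from h import *
for f in(0,1):
  for th in(65,110,150,190,235,250):
    q=env.inverse_kinematics(*pose(th,.023,.07,f)); print(f,th,None if q is None else np.round(q,2))
E
```

```text
0 65 [-0.11  0.48  1.71 -0.    0.95 -1.25]
0 110 [-0.09  0.44  1.78  0.    0.92 -2.01]
0 150 [-0.1   0.4   1.85 -0.    0.89 -2.72]
0 190 [-0.16  0.37  1.91 -0.    0.87  2.81]
0 235 [-0.23  0.37  1.91 -0.    0.87  1.95]
0 250 [-0.25  0.38  1.89 -0.    0.87  1.67]
1 65 [-0.11  0.48  1.71 -0.    0.95  1.89]
1 110 [-0.09  0.44  1.78  0.    0.92  1.14]
1 150 [-0.1   0.4   1.85 -0.    0.89  0.42]
1 190 [-0.16  0.37  1.91 -0.    0.87 -0.33]
1 235 [-0.23  0.37  1.91 -0.    0.87 -1.19]
1 250 [-0.25  0.38  1.89 -0.    0.87 -1.47]
```

Run:
```python
from h import *
jaws.gripper_close(20); print(read_time_s(), read_finger_gap())
p,r=pose(62,.023,.16,1); env.reach(p,r)
p,r=pose(62,.023,.090,1); env.move_l(p,speed=.2)
p,r=pose(62,.023,.0705,1); print("hit",env.move_l(p,speed=.06,until_force=6)); print(read_tool_pos(),read_ft_force(),read_time_s())
for th in range(70,111,10):
    p,r=pose(th,.023,.0705,1); h=env.move_l(p,r,speed=.05,until_force=15); print(th,h,read_ft_force().round(1))
    if h: break
print(read_time_s())
for n in("top","side"): cv2.imwrite(f"pics/{n}1.png",eyes.snapshot(n)["color"])
a=cv2.imread("pics/top1.png")[150:330,170:400];b=cv2.imread("pics/side1.png")[150:330,180:410]
cv2.imwrite("pics/z2.png",cv2.resize(np.hstack([a,b]),None,fx=1.7,fy=1.7))
```

```text
1.0667 0.0016413887082189433
hit False
[0.57041109 0.04430053 0.07029128] [ 0.36002577 -0.4744419   0.61834531] 4.3
70 False [-0.   0.8 -0.9]
80 False [-0.2 -1.  -0.2]
90 False [ 0.2 -0.5 -0.1]
100 False [-0.1  0.6 -0.9]
110 False [-0.5  1.   0.3]
5.8917
```

View pics/z2.png

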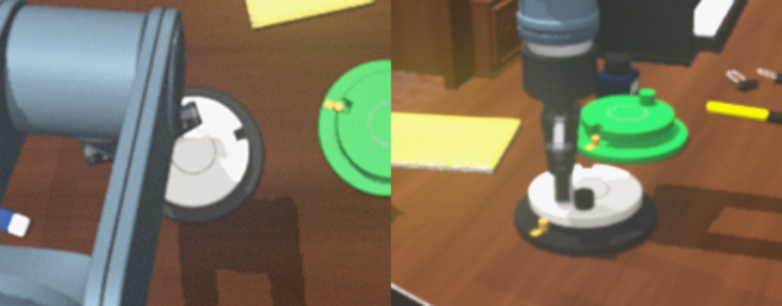

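The pad is turning: the notch moved anticlockwise to about (240,130) in the enlarged top view, and the fingertips sit behind the post. I'll keep pushing.

Run:
```python
from h import *
for th in list(range(120,231,10))+[236]:
    p,r=pose(th,.023,.0705,1); h=env.move_l(p,r,speed=.05,until_force=15)
    if h: print("stop",th);break
print(read_ft_force().round(1))
p,r=pose(226,.023,.0705,1); env.move_l(p,speed=.08)
p[2]=.16; env.move_l(p,speed=.2)
env.reach([.36,-.2,.2],rot(np.radians(-90)+0)) if 0 else None
print(read_time_s(),read_joint_pos().round(2))
for n in("top","side"): cv2.imwrite(f"pics/{n}2.png",eyes.snapshot(n)["color"])
a=cv2.imread("pics/top2.png")[150:330,170:400];b=cv2.imread("pics/side2.png")[150:330,180:410]
cv2.imwrite("pics/z3.png",cv2.resize(np.hstack([a,b]),None,fx=1.7,fy=1.7))
```

```text
[-0.3  0.2  0.3]
11.0 [-0.22  0.24  1.82 -0.    1.08 -1.19]
```

View pics/z3.png

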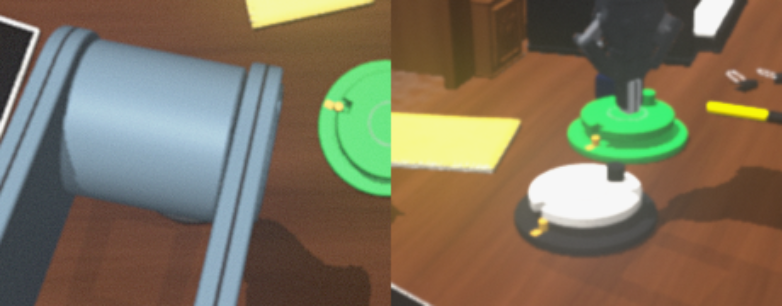

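The side view shows the notch close to the pin, but the arm blocks the top view. I'll swing the arm aside and measure from above.

Run:
```python
from h import *
q=np.array(read_joint_pos()); q[0]-=.75; env.move_joints(q); print(read_time_s())
s=eyes.snapshot("top"); S=eyes.snapshot("side"); cv2.imwrite("pics/top3.png",s["color"]);cv2.imwrite("pics/side3.png",S["color"])
ctr,r,y,d=measure(s,(238,195,332,286)); print(ctr,r,y)
ang=lambda p:np.degrees(np.arctan2(p[1]-C[1],p[0]-C[0]))
for a,p in d:
    for z in(.04,.058): q=ray(s,p,z)[0];print(a,p,z,q,np.hypot(*(q[:2]-C)),ang(q))
a=cv2.resize(s["color"][195:286,238:332],None,fx=4.2,fy=4.2,interpolation=cv2.INTER_CUBIC);b=cv2.resize(S["color"][236:300,246:340],None,fx=4.2,fy=4.2,interpolation=cv2.INTER_CUBIC)
b=cv2.copyMakeBorder(b,0,a.shape[0]-b.shape[0],0,0,0); cv2.imwrite("pics/z4.png",np.hstack([a,b]))
```

```text
12.4417
[0.53233015 0.02010644] 0.06271363481549634 [(np.int32(23), array([250.4, 224.5]))]
25 [258.9 221.6] 0.04 [0.56591061 0.06649005 0.04      ] 0.058080966218090176 53.668276935354605
25 [258.9 221.6] 0.058 [0.56294663 0.06424511 0.058     ] 0.05452666125455703 54.779811205753475
67 [300.4 249.8] 0.04 [ 0.50997719 -0.01257394  0.04      ] 0.03879224670384024 -123.69848027213237
67 [300.4 249.8] 0.058 [ 0.50818793 -0.01315838  0.058     ] 0.04028803623107258 -125.35460132225356
```

View pics/z4.png

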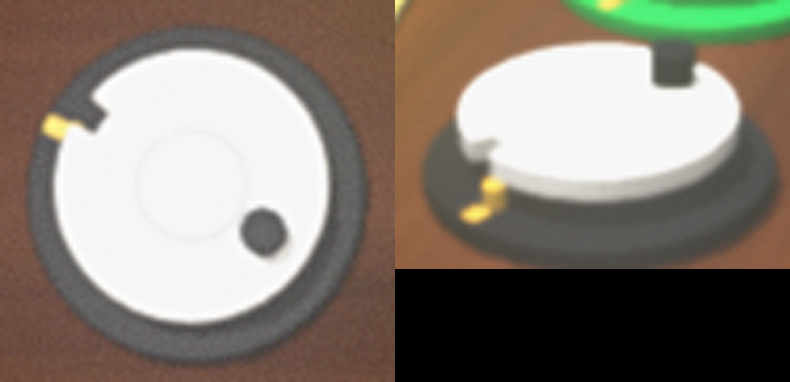

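The notch is at about 54.5° and the pin at about 64°, so it needs about 9.7° more. The commanded post angle matched the measured one within 1°.

Run:
```python
from h import *
q=np.array(read_joint_pos()); q[0]+=.75; env.move_joints(q)
p,r=pose(226,.023,.0705,1); p2=list(p);p2[2]=.09; env.move_l(p2,speed=.2); print(env.move_l(p,speed=.08,until_force=6))
for th in(236,245.7):
    p,r=pose(th,.023,.0705,1); print(env.move_l(p,r,speed=.05,until_force=15))
p,r=pose(236,.023,.0705,1); env.move_l(p,speed=.08); p[2]=.16; env.move_l(p,speed=.25)
q=np.array(read_joint_pos()); q[0]-=.75; env.move_joints(q); print(read_time_s())
s=eyes.snapshot("top"); S=eyes.snapshot("side"); cv2.imwrite("pics/top4.png",s["color"]);cv2.imwrite("pics/side4.png",S["color"])
ctr,r,y,d=measure(s,(238,195,332,286)); print(ctr,r,y)
for c in (C,ctr):
  ang=lambda p:np.degrees(np.arctan2(p[1]-c[1],p[0]-c[0]))
  print("brass",ang(ray(s,y[0][1],.017)[0]))
  for a,p in d:
    for z in(.04,.058): q=ray(s,p,z)[0];print(a,p,z,np.hypot(*(q[:2]-c)),ang(q))
a=cv2.resize(s["color"][195:286,238:332],None,fx=4.2,fy=4.2,interpolation=cv2.INTER_CUBIC);b=cv2.resize(S["color"][236:300,246:340],None,fx=4.2,fy=4.2,interpolation=cv2.INTER_CUBIC)
b=cv2.copyMakeBorder(b,0,a.shape[0]-b.shape[0],0,0,0); cv2.imwrite("pics/z5.png",np.hstack([a,b]))
```

```text
False
False
False
17.5
[0.53232069 0.02013768] 0.06275169466207277 [(np.int32(33), array([252.8, 225.5]))]
brass 63.61104958150946
67 [302.2 246.6] 0.04 0.03898803774798136 -113.33323545712676
67 [302.2 246.6] 0.058 0.04024613116141127 -115.55186456135607
brass 64.06556112408684
67 [302.2 246.6] 0.04 0.03971922096682459 -114.17023611175472
67 [302.2 246.6] 0.058 0.04099870434101146 -116.32280225251749
```

View pics/z5.png

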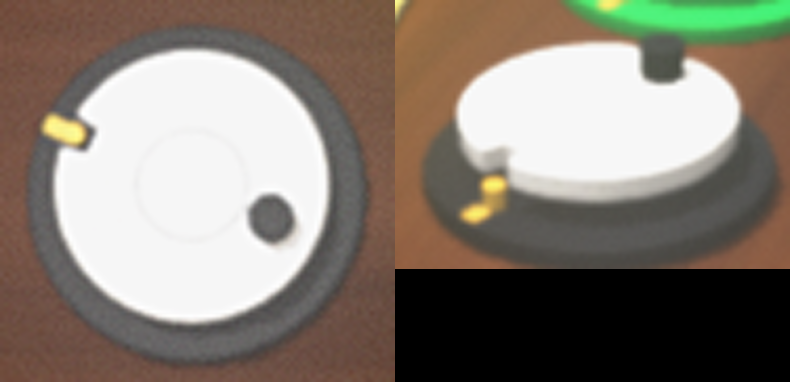

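The pin now shows inside the notch. The post sits at about −115.8°, so the notch is at about 64.2°, against 63.6–64.1° for the pin. I'll press at the middle.

Run:
```python
from h import *
_,r=pose(236,.023,.1,1)
env.reach([C[0],C[1],.12],r); env.move_l([C[0],C[1],.072],speed=.15); f0=read_ft_force(); print(read_time_s(),f0)
for z in(.064,.062,.059,.056,.054,.0525):
    h=env.move_l([C[0],C[1],z],speed=.02,until_force=22); print(z,h,read_tool_pos()[2].round(4),(read_ft_force()-f0).round(1))
    if h: break
print(read_time_s())
```

```text
19.5417 [ 0.60725855 -0.03571763  0.1747476 ]
0.064 False 0.0643 [ 0.5 -0.6  1.4]
0.062 False 0.0621 [0.6 0.2 2. ]
0.059 False 0.0588 [ 0.2 -0.7  2.1]
0.056 False 0.0557 [ 0.6 -1.1  1.7]
0.054 False 0.054 [-0.6 -0.   4.9]
0.0525 False 0.0539 [-4.9  0.8 16.9]
21.4417
```

The pad stopped firmly at tip height 0.0289, which matches home at 29 mm. I'll retract and check.

Run:
```python
from h import *
env.move_l([C[0],C[1],.16],speed=.12)
q=np.array(read_joint_pos()); q[0]-=.75; env.move_joints(q); print(read_time_s(),read_ft_force())
s=eyes.snapshot("top"); S=eyes.snapshot("side"); cv2.imwrite("pics/top5.png",s["color"])
print(measure(s,(238,195,332,286),.029)[:2])
a=cv2.resize(s["color"][195:286,238:332],None,fx=4.2,fy=4.2,interpolation=cv2.INTER_CUBIC);b=cv2.resize(S["color"][236:300,246:340],None,fx=4.2,fy=4.2,interpolation=cv2.INTER_CUBIC)
b=cv2.copyMakeBorder(b,0,a.shape[0]-b.shape[0],0,0,0); cv2.imwrite("pics/z6.png",np.hstack([a,b]))
```

```text
23.9417 [ 0.43923552  0.16403694 -1.83659853]
(array([0.53227866, 0.02009551]), np.float64(0.06277661672782427))
```

View pics/z6.png

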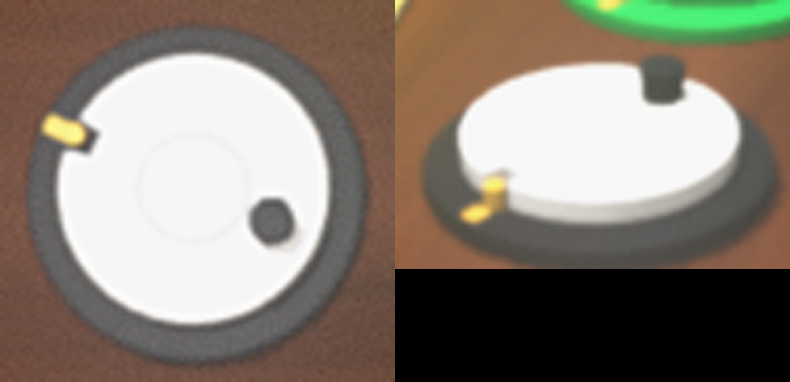

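View pics/top5.png

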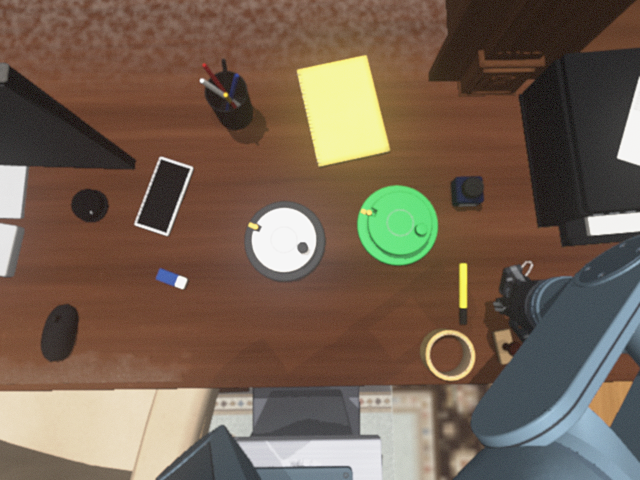

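The pad sits low with the pin in the notch at about (253,227). The phone, eraser, highlighter and ink bottle look unmoved, and the hand is clear.

```bash
python3 -c "
from bench import *
order.finish_job()"
```

```text
the job is handed in; nothing more can be done
```

The pad is turned onto its pin and pressed down onto the base, and I handed the job in at about 24 s of robot time. No verdict was reported, so the result rests on my own checks.

- **Turning:** I pushed the post about 165° anticlockwise with closed fingertips, using one camera-measured correction of about 10° near the end. Before pressing, the notch was at about 64.2° and the pin at about 63.6–64.1°.
- **Pressing:** I pressed at the middle of the pad. It went down at low force and stopped firmly with the fingertips 28.9 mm above the desk, against 29 mm for fully home. The highest reading during the press was about 17 N.
- **Last pictures:** The pad sits low with the pin inside the notch. The phone, eraser, highlighter and ink bottle look unmoved by eye, and the hand is well clear.
- **Disagreement:** At the start, the side camera put the pin and post a few mm off the top camera's positions, so I relied on the top view for the alignment. No other check failed.

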